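Snap the red-capped tube into the shaker's spring clips

ROBOT

A 7-joint arm with a two-finger parallel gripper is mounted at the origin on the work surface. World frame = base frame: x ahead of the robot, y to its left, z up, the work surface at z = 0. Lengths are in m, angles in rad, forces in N, time in s.
With the tool pointing down it reaches from about 0.4 to 0.875 m from the base axis. Payload 4.4 kg.
Tool frame: the origin (TCP) lies at the very end of the fingers, on their centre line; the grasp point (between the pads) lies 19 mm behind it (ctrl.hold_point_z is the distance from the TCP to the grasp point, in m); z points along the fingers, x is the direction in which the jaws open and shut, and the axes are right-handed (so a half turn about z gives the same grasp; the last joint's range is limited). The gripper opens to 85 mm and grips with 20 to 120 N. Pads are 22 mm wide; open, the fingers measure 114 mm over their backs; the gripper's body (76 mm by 85 mm) begins 54 mm behind the grasp point. The pads swing forward as they close: fully open they stand 13 mm farther back than shut.
Start: joints at [-1.194, 0.628, 0.038, 1.517, -0.027, 0.996, -0.02], TCP at [0.278, 0.587, 0.231] pointing down, gripper open.
Joint ranges: [-3.06, 3.06], [-0.37, 2.12], [-1.25, 1.32], [0.18, 2.47], [-1.1, 4.24], [0.23, 1.98], [-2.94, 2.94]. Speed limits (rad/s): [2.57, 2.57, 3.14, 3.14, 3.14, 3.14, 3.14].

INTERFACE

Orientations are given as a unit quaternion [w, x, y, z].
In Python, from workcell import ctrl, viewer, hand_in gives the robot as it stands. The module is installed in compiled form; this text tells all that it offers.
- The arm moves only by the tool servo_tool, never from a script. Its argument "deltas" is a list that holds one entry, the list of rows, each a list of 7 numbers: the turn, a rotation vector about the tool's x, y, z in degrees, then the shift along the tool's x, y, z in cm, then the opening in per cent of the stroke, from 0 (shut) to 100 (fully open). In form: [[[wx, wy, wz, dx, dy, dz, gripper], ...]]. A call has 1 to 12 rows; each row is the pose to reach, as a shift and turn from the pose commanded when the call began, along the tool's axes at that moment; what a row does not reach only later rows make up. A row lasts 1/8 s, in which the tool goes at most 62.5 mm and 10.7 degrees, less where a joint would pass 70% of its speed; a pose out of reach is approached as far as the arm can. A call with a gripper value outside its range is refused whole. The fingers move at their own pace and stop on an object; "squeeze" is the grip in N (left out, the last holds). Time passes only in rows, so rows that repeat a pose let the fingers close. It gives the time, the measured TCP pose, the force and the opening at its end, in the units of the state.
- ctrl.read_state(): the state, without advancing time (a new reading comes with each control period).
- viewer.camera(name): name is "side" or "top"; returns a dict with "frame" (384x512x3 uint8, red, green, blue), "fovy" (degrees; the focal length in pixels is half the picture's height over the tangent of half this angle, whatever the lens; pixels are square), "cx", "cy" (the principal point, pixels), "distortion" ([k1, k2, p1, p2, k3] as OpenCV has them; the pictures are not rectified), "position" and "rotation" of the camera in the world. Camera axes: x right, y up, looking along -z (the intrinsics and any distortion apply to the point x, -y, -z); pixel columns grow to the right and rows downward; lengths in m; the calibration is good to about 2 mm. A picture is of the moment at which its call begins. There is no depth.
- hand_in(): hands the job in, once; it reports no verdict.
The state is a dict: "time_s": time; "q": joint angles; "joint_velocities": joint speeds; "tau": joint torques, N m; "ee_pos": TCP position; "orientation": TCP orientation; "contact_force": force on the tool from outside, world axes, zero at the start; "ft_torque": the same for the moment, N m; "opening": opening from 0.0 (shut) to 1.0 (fully open).
Only numpy, scipy, OpenCV 4.12 (cv2) and the standard library are available. Lean on these libraries where they do the work, as an engineer would, in place of code of your own. Each camera call takes 0.05 s, during which the arm holds its last target.

TASK

Take the red-capped tube out of the grey cradle and lay it over the two steel spring clips of the white shaker, cap at the end with the orange stripes, then press it straight down until both clips have snapped around it and it lies fully home, level and let go. The clip bar floats on springs and gives way as you press: follow it down gently, and never press hard or ram the bar onto its stops. Leave the blue-capped tube, the brown bottle, the slide box and the mouse where they are.

Things in the scene. Friction and masses are not known exactly. Their poses are not given: they have to be found in the camera images.
- red_tube_mid (a point): Centre of the tube to load: cream, closed, rigid, 20 mm diameter, 150 mm long, 25 to 50 g, lying level in a notch of the cradle, axis 45 mm above the bench. x along the tube towards its red cap, z up at the start. Free to grasp from above at the middle: the cradle's ribs hold it only 34 to 46 mm behind and 30 to 42 mm ahead of the centre; the cradle's base plate is 6 mm thick.
- red_tube_cap (a point): Centre of the red screw cap (24 mm diameter, 22 mm long, at the end of the tube), 64 mm from the tube's centre along its x axis.
- blue_tube_mid (a point): Centre of the other tube, the same but with a blue cap, in the cradle's other notch, 90 mm to the side; leave it. Which notch holds which tube varies.
- cradle: Grey fixed cradle, 130 x 170 mm, about 44 mm high, holding both tubes level along its x axis. Origin at the centre of its underside.
- shaker: White fixed tube shaker: base box 200 (x) x 120 (y) x 35 mm high; origin at the centre of its underside on the bench. The tube is to lie along its x axis. Orange stripes across the base and the bar mark its +x end, where the cap must point. Above the base an aluminium bar floats on springs and carries the two clips.
- bar_seat (a point): Where the tube's centre lies when fully home in both clips: 115 mm above the bench with the bar unloaded; sinks with the bar. x along the clips towards the orange stripe, z up. The clips are centred 36 mm ahead and 36 mm behind it. Between them is room for gripper fingers down to the bar's plate (150 x 56 mm), whose top is 34 mm below this point.
- clip_orange (a point): The clip at the orange end: the tube's axis there when home. 12 mm wide along x; two sprung steel fingers, one each side of the tube, flaring to a 29 mm mouth 17 mm above this point, with a 14 mm throat 8.5 mm above it. A tube pressed down touches the flares with its axis 16 to 18 mm above this point; both clips together snap at a push of roughly 11 to 17 N, and it drops onto saddles.
- clip_plain (a point): The same for the other, identical clip, 72 mm away.
- bar (a joint): How far the floating bar has been pushed down, m: 0 unloaded, 0.030 on its stops. After the first newton it yields about 1.4 mm per newton, so the push needed for the snap sinks it about 14 to 22 mm before the clips give; then it springs back up round the tube. It rises fully when let go.
- bottle: Brown bottle, 44 mm diameter, 85 mm high, standing on the bench; origin at the centre of its underside. Leave it.
- slide_box: Blue slide box, 75 x 170 x 30 mm; origin at the centre of its underside. Leave it.
- mouse: Black computer mouse, 105 x 58 x 30 mm, on a blue pad; origin at the centre of its underside. Leave it.
Mind the look-alikes: they are no part of the job. Of the things that look like the shaker, the largest one is meant.

How it is judged:
By the outcome, as a careful person would: the job done as asked, in the order asked, and still so for the second after the job is handed in, with the robot touching nothing.
It also fails if it takes over 64 s, if anything falls off the work surface, if the arm or the gripper's body presses on something with over 40 N, if the wrist force passes 120 N, or if a joint passes its speed limit or range.

## Working session

There is one attempt and no reset: what is moved stays moved. The work goes in short steps, Python scripts to look and compute and a tool call to move; the robot and the scene stay as the last step left them, time stands still between calls to the robot, and variables do not carry over. Pictures are saved under pics/ and viewed, and the job is handed in when it is done.

Besides the shell and the picture viewer there is one more tool, called in YAML: its name, and indented under it one key for each argument. servo_tool: Moves the arm, as the interface text tells. Its arguments: {"type":"object","properties":{"deltas":{"type":"array","items":{"type":"array","items":{"type":"array","items":{"type":"number"}}}},"squeeze":{"type":"number"}},"required":["deltas"]}

```bash
mkdir -p pics; cat > h.py <<'E'
import numpy as np, cv2
from workcell import ctrl, viewer
def cam(n):
    c=viewer.camera(n); return c
def K(c):
    h=c["frame"].shape[0]; f=h/2/np.tan(np.radians(c["fovy"])/2)
    return np.array([[f,0,c["cx"]],[0,f,c["cy"]],[0,0,1.]]),np.array(c["distortion"],float)
def R(c):
    r=np.array(c["rotation"],float)
    if r.shape!=(3,3):
        from scipy.spatial.transform import Rotation as S
        r=S.from_quat([r[1],r[2],r[3],r[0]]).as_matrix()
    return r
def ray(c,p):
    k,d=K(c); u=cv2.undistortPoints(np.array([[p]],float),k,d)[0,0]
    return np.array(c["position"],float),R(c)@np.array([u[0],-u[1],-1.])
def onz(c,p,z):
    o,v=ray(c,p); return o+v*(z-o[2])/v[2]
def proj(c,P):
    k,d=K(c); q=R(c).T@(np.array(P,float)-np.array(c["position"])); q=np.array([q[0],-q[1],-q[2]])
    return cv2.projectPoints(q.reshape(1,1,3),np.zeros(3),np.zeros(3),k,d)[0][0,0]
def tri(c1,p1,c2,p2):
    o1,v1=ray(c1,p1);o2,v2=ray(c2,p2);v1/=np.linalg.norm(v1);v2/=np.linalg.norm(v2)
    s=np.linalg.lstsq(np.array([v1,-v2]).T,o2-o1,rcond=None)[0]
    a=o1+s[0]*v1;b=o2+s[1]*v2; return (a+b)/2,np.linalg.norm(a-b)
def save(c,n,box=None,s=1):
    f=c["frame"][:,:,::-1]
    if box: f=f[box[1]:box[3],box[0]:box[2]]
    cv2.imwrite("pics/"+n,cv2.resize(f,None,fx=s,fy=s,interpolation=cv2.INTER_CUBIC))
E
python3 - <<'E'
from h import *
for n in("side","top"):
    c=cam(n);save(c,n+"0.png",s=1.5);print(n,c["fovy"],c["cx"],c["cy"],c["distortion"],c["position"],c["rotation"])
s=ctrl.read_state();print(s,ctrl.hold_point_z)
E
```

```text
side 54.34475071381005 255.621265075268 190.3848716078534 [-0.0921171  0.         0.         0.         0.       ] [ 0.49867889 -0.81210463  0.66892935] [ 0.89856657  0.43865733 -0.00825314 -0.00947416]
top 53.15932368514047 253.75591004801453 194.898250324269 [-0.02938734  0.          0.          0.          0.        ] [ 0.36037581 -0.09556015  1.16108269] [ 0.70650855  0.05775456 -0.0596693  -0.70281552]
{'time_s': 0.1, 'q': array([-1.19378604,  0.62922257,  0.03843668,  1.518257  , -0.026992  ,
        0.99628798, -0.02001378]), 'joint_velocities': array([ 5.83188511e-04, -7.74550150e-04,  5.07238717e-04, -2.36638807e-03,
       -5.20843845e-04,  2.20925943e-06,  4.95336577e-05]), 'tau': array([ 3.04119414e-03, -5.64535975e+01,  1.23046428e+00, -1.93975210e+01,
        1.12814549e-02,  5.30816716e-03, -9.71583347e-06]), 'ee_pos': array([0.27824763, 0.58682846, 0.23050454]), 'orientation': array([ 4.49946792e-04,  8.45127739e-01,  5.34563764e-01, -6.95822051e-04]), 'contact_force': array([ 1.31119571, -0.29234439, -0.0795311 ]), 'ft_torque': array([-0.03148775, -0.02079185,  0.04106387]), 'opening': 0.9985979799011159} 0.0187
```

```bash
ls pics
```

```text
side0.png
top0.png
```

View pics/side0.png

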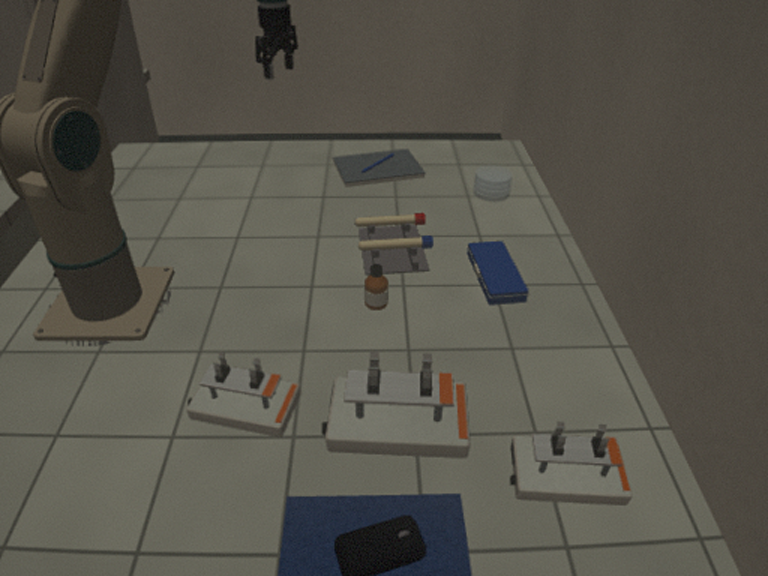

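View pics/top0.png

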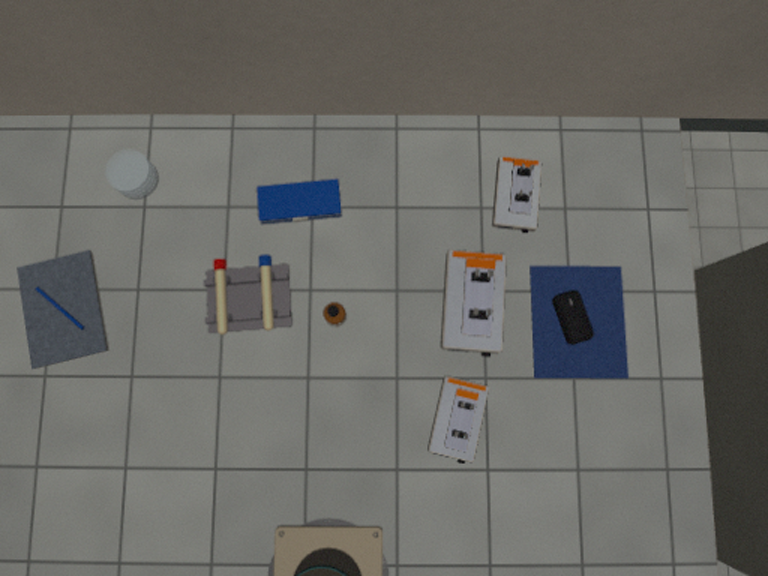

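Candidates (1.5x top view): the red-capped tube at (220,297) and the blue-capped one at (266,292). For the shaker there is the large one at (475,300), and small look-alikes at (518,195) and (460,420). I choose the red tube and the large shaker, and check both in close crops.

```bash
python3 - <<'E'
from h import *
t=cam("top");s=cam("side")
a=t["frame"][160:245,125:210];b=t["frame"][155:245,280:350]
c=s["frame"][130:190,225:300];d=s["frame"][225:315,205:325]
def up(x): return cv2.resize(x[:,:,::-1],(390,290),interpolation=cv2.INTER_CUBIC)
cv2.imwrite("pics/crop1.png",np.vstack([np.hstack([up(a),up(b)]),np.hstack([up(c),up(d)])]))
for n,c in(("top",t),("side",s)):
    hsv=cv2.cvtColor(c["frame"],cv2.COLOR_RGB2HSV)
    H,S,V=[hsv[:,:,i].astype(int) for i in range(3)]
    for nm,m in(("red",((H<5)|(H>174))&(S>150)&(V>60)),("cream",(H>12)&(H<32)&(S>50)&(V>110)),("orange",(H>=6)&(H<16)&(S>150)&(V>110)),("white",(S<25)&(V>150))):
        k,l,st,ce=cv2.connectedComponentsWithStats(m.astype(np.uint8))
        for i in range(1,k):
            if st[i,4]>25:
                ys,xs=np.where(l==i);r=cv2.minAreaRect(np.c_[xs,ys].astype(np.float32))
                print(n,nm,st[i],ce[i].round(1),np.round(r[0],1),np.round(r[1],1),round(r[2],1))
E
```

```text
top red [143 173   8   7  45] [146.1 175.6] [146.5 176. ] [6. 7.] 90.0
top cream [335 104  23   7  72] [346.5 107.1] [345.9 107.2] [22.3  4.4] 6.3
top cream [301 167  34  12 187] [319.2 172.6] [317.3 172.5] [33.1  9.9] 4.8
top cream [174 178   8  42 255] [177.3 198.3] [177.3 198.5] [41.3  6.2] 86.8
top cream [143 180   8  43 256] [146.8 200.8] [146.7 201. ] [42.2  6.3] 87.8
top cream [299 252  25   8  60] [311.3 256. ] [311.1 255.5] [24.7  3.4] 14.0
top cream [305 260  14   7  52] [311.4 262.7] [311.4 262.7] [13.8  3.6] 14.0
top cream [ 183  352   72   32 1579] [218.7 364.5] [218.5 367.5] [31. 71.] 90.0
top orange [335 105  24   6  71] [347.1 107.4] [346.4 107.8] [23.2  4.2] 6.3
top orange [302 168  33  11 216] [319.1 172.6] [317.8 173. ] [32.2  9.3] 4.4
top orange [299 252  25   8  67] [310.8 255.8] [311.  255.9] [24.7  2.7] 14.0
top orange [304 260  15   7  59] [311.3 262.6] [311.1 262.4] [14.1  4.1] 14.0
side cream [237 143  39   5 127] [256.9 145.1] [256.  145.1] [ 3.3 38.1] 87.5
side cream [239 158  42   6 140] [259.5 160.8] [259.6 160.9] [ 3.5 41.2] 86.6
side orange [293 249   9  20 152] [296.7 258.1] [296.7 258.5] [19.4  7.7] 86.8
side orange [175 250  11  14  67] [180.2 256.2] [180.2 256.1] [ 4.  15.2] 26.6
side orange [184 257  13  24  69] [189.9 269. ] [190.2 268.6] [ 2.7 25.9] 24.4
side orange [304 257   7  35 156] [307.2 274.3] [307.3 274. ] [34.3  4.6] 86.4
side orange [405 292   9  17  95] [409.1 300.7] [409.  300.2] [16.9  6.1] 77.5
side orange [413 311   6  16  49] [415.6 318.8] [415.5 318.6] [15.   3.2] 76.0
```

View pics/crop1.png

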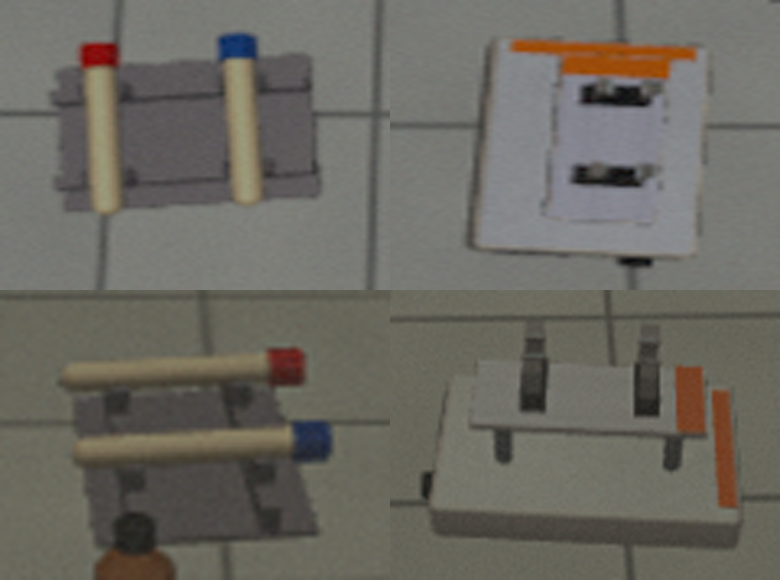

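```bash
python3 - <<'E'
from h import *
t=cam("top");s=cam("side")
f=sum(cam("top")["frame"].astype(float) for _ in range(3))/3
g=sum(cam("side")["frame"].astype(float) for _ in range(3))/3
np.savez("fr.npz",f=f,g=g)
def crop(f,x0,y0,x1,y1,s,n):
    c=cv2.resize(np.clip(f[y0:y1,x0:x1,::-1]*1.3,0,255).astype(np.uint8),None,fx=s,fy=s,interpolation=cv2.INTER_CUBIC)
    for x in range(x0,x1,10): cv2.line(c,(int((x-x0+.5)*s),0),(int((x-x0+.5)*s),6),(0,255,255),1);cv2.putText(c,str(x),(int((x-x0)*s),18),0,.35,(0,0,255))
    for y in range(y0,y1,10): cv2.line(c,(0,int((y-y0+.5)*s)),(6,int((y-y0+.5)*s)),(0,255,255),1);cv2.putText(c,str(y),(8,int((y-y0+.5)*s)+4),0,.35,(0,0,255))
    cv2.imwrite("pics/"+n,c)
crop(f,290,160,345,242,7,"t_sh.png")
crop(g,210,228,320,310,7,"s_sh.png")
# tube axis
hsv=cv2.cvtColor(f.astype(np.uint8),cv2.COLOR_RGB2HSV).astype(int);H,S,V=hsv[...,0],hsv[...,1],hsv[...,2]
y,x=np.where((H>12)&(H<32)&(S>45)&(V>80)); k=(x>138)&(x<156)&(y>170)&(y<226); x,y=x[k],y[k]
yr,xr=np.where(((H<6)|(H>172))&(S>110)); k=(xr>138)&(xr<156)&(yr>165)&(yr<190); xr,yr=xr[k],yr[k]
print("cream",y.min(),y.max(),"red",xr.min(),xr.max(),yr.min(),yr.max())
rows={r:x[y==r].mean() for r in range(y.min()+2,y.max()-1)}
p=np.polyfit(list(rows),list(rows.values()),1);print(p)
A=[onz(t,(np.polyval(p,r),r),.045) for r in(yr.min()-.5,y.min()-.5,y.max()+.5)]
print(np.round(A,4))
d=A[0]-A[2];print("len",np.linalg.norm(d),"ang",np.degrees(np.arctan2(d[1],d[0])))
print("widths", np.mean([ (y==r).sum() for r in range(185,215)]))
E
```

```text
cream 180 222 red 143 150 173 179
[4.32186235e-02 1.38389980e+02]
[[0.6136 0.2241 0.045 ]
 [0.5923 0.2221 0.045 ]
 [0.4643 0.2101 0.045 ]]
len 0.1499990374282076 ang 5.36338859763727
widths 7.266666666666667
```

View pics/t_sh.png

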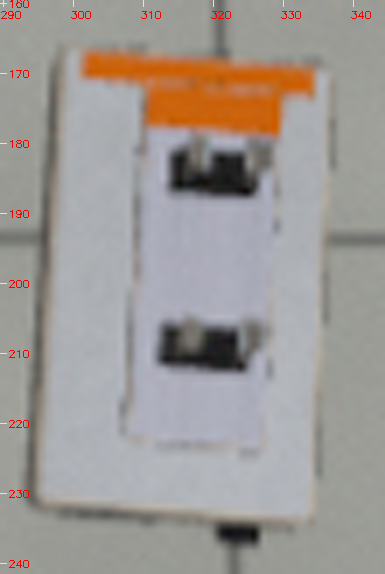

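View pics/s_sh.png

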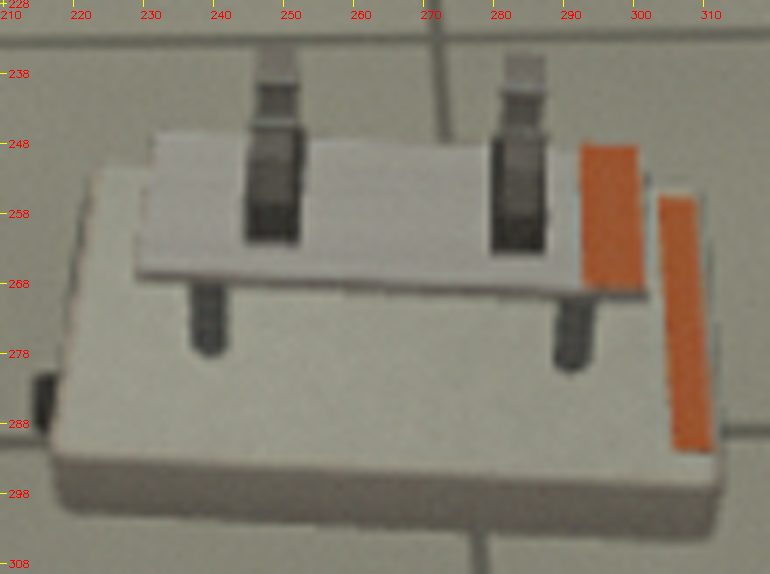

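```bash
python3 - <<'E'
from h import *
t=cam("top");s=cam("side")
T=lambda u,v:(u/7+290-.5,v/7+160-.5)
S=lambda u,v:(u/7+210-.5,v/7+228-.5)
def rep(n,q):
    q=np.array(q);m=q.mean(0);a=(q[0]+q[1]-q[2]-q[3])/2;b=(q[0]+q[2]-q[1]-q[3])/2
    print(n,m.round(4),"L",np.linalg.norm(a).round(4),"W",np.linalg.norm(b).round(4),"ang",np.degrees(np.arctan2(a[1],a[0])).round(2),"angW",np.degrees(np.arctan2(b[1],b[0])).round(2)-90)
# order: +x left(+y), +x right, -x left, -x right
rep("plate top",[onz(t,T(*p),.081) for p in((146,83),(281,93),(125,438),(262,448))])
rep("plate side",[onz(s,S(*p),.081) for p in((640,147),(645,290),(155,130),(137,271))])
rep("base top",[onz(t,T(*p),.035) for p in((65,48),(330,66),(35,502),(312,522))])
rep("base side",[onz(s,S(*p),.035) for p in((705,195),(717,487),(95,168),(52,458))])
# clip saddles in top (dark blocks), side finger tips
for p in((214,173),(205,346)): print(onz(t,T(*p),.09).round(4))
# near-side finger tip and far-side finger tip in side view at z=.132
for p in((523,55),(278,50)): print("far tip",onz(s,S(*p),.132).round(4))
for p in((523,137),(275,127)): print("near tip",onz(s,S(*p),.132).round(4))
for p in((197,148),(260,152),(189,333),(251,334)): print("top tips",onz(t,T(*p),.132).round(4))
E
```

```text
plate top [ 0.5361 -0.2832  0.081 ] L 0.1472 W 0.0556 ang -4.5 angW -3.950000000000003
plate side [ 0.5364 -0.2855  0.081 ] L 0.148 W 0.0564 ang -3.88 angW -4.569999999999993
base top [ 0.5359 -0.2834  0.035 ] L 0.1962 W 0.1154 ang -4.23 angW -3.75
base side [ 0.5367 -0.2902  0.035 ] L 0.1962 W 0.1145 ang -4.38 angW -4.920000000000002
[ 0.572  -0.2867  0.09  ]
[ 0.501  -0.2814  0.09  ]
far tip [ 0.5732 -0.2731  0.132 ]
far tip [ 0.5023 -0.2697  0.132 ]
near tip [ 0.5705 -0.3055  0.132 ]
near tip [ 0.5012 -0.3003  0.132 ]
top tips [ 0.5736 -0.2728  0.132 ]
top tips [ 0.5722 -0.2975  0.132 ]
top tips [ 0.5006 -0.268   0.132 ]
top tips [ 0.5003 -0.2921  0.132 ]
```

```bash
cat >> h.py <<'E'
from scipy.spatial.transform import Rotation as Ro
def delta(P,yaw,verbose=True):
    "tool-down target, yaw = world yaw (deg) of tool x -> rotvec deg, shift cm in tool axes; measured pose"
    s=ctrl.read_state();q=s["orientation"];r=Ro.from_quat([q[1],q[2],q[3],q[0]])
    y=np.radians(yaw);x=np.array([np.cos(y),np.sin(y),0]);z=np.array([0,0,-1.])
    g=Ro.from_matrix(np.c_[x,np.cross(z,x),z])
    print("t",round(s["time_s"],2),"pos",s["ee_pos"].round(4),"F",s["contact_force"].round(2),"M",s["ft_torque"].round(2),"open",round(float(s["opening"]),3))
    X=r.as_matrix()[:,0];print("yaw now",np.degrees(np.arctan2(X[1],X[0])).round(2),"z",r.as_matrix()[:,2].round(4))
    print("rotvec",np.degrees((r.inv()*g).as_rotvec()).round(2),"shift cm",(r.inv().apply(np.array(P)-s["ee_pos"])*100).round(2),"q",s["q"].round(2))
E
python3 -c "
from h import *
delta([.539,.2171,.13],95.36)"
```

```text
t 0.7 pos [0.2785 0.5873 0.2313] F [-0.67 -0.17  0.46] M [-0.05  0.01  0.02] open 1.0
yaw now 64.63 z [ 0.e+00  1.e-04 -1.e+00]
rotvec [-0.000e+00 -1.000e-02 -3.073e+01] shift cm [-22.29  39.4   10.13] q [-1.19  0.63  0.04  1.52 -0.03  1.   -0.02]
```

servo_tool:
  deltas:
    - [[0, 0, -3, -2.2, 3.9, 0.5, 80], [0, 0, -6, -4.4, 7.9, 1, 80], [0, 0, -9, -6.7, 11.8, 1.5, 70], [0, 0, -12, -8.9, 15.8, 2, 70], [0, 0, -15, -11.1, 19.7, 3, 70], [0, 0, -18, -13.4, 23.6, 4, 70], [0, 0, -22, -15.6, 27.6, 5, 70], [0, 0, -25, -17.8, 31.5, 6, 70], [0, 0, -28, -20, 35.5, 7.5, 70], [0, 0, -30.7, -22.3, 39.4, 9, 70], [0, 0, -30.7, -22.3, 39.4, 10.1, 70], [0, 0, -30.7, -22.3, 39.4, 10.1, 70]]
  squeeze: 70

```text
time_s: 2.2
ee_pos: [0.5381, 0.2173, 0.1295]
orientation: [-0.001, 0.674, 0.739, -0.001]
contact_force: [0.2, -0.6, 0.6]
opening: 0.698
```

```bash
python3 -c "
from h import *
t=cam('top');s=cam('side')
a=cv2.resize(t['frame'][140:250,110:230,::-1],(400,366));b=cv2.resize(s['frame'][70:190,190:320,::-1],(400,366))
cv2.imwrite('pics/above.png',np.hstack([a,b]))
delta([.539,.2171,.026],95.36)"
```

```text
t 2.3 pos [0.5383 0.2189 0.1306] F [-0.24  0.66 -0.61] M [-0.01 -0.04 -0.  ] open 0.701
yaw now 95.46 z [-1.0e-04  1.2e-03 -1.0e+00]
rotvec [-0.   -0.07  0.1 ] shift cm [-0.2   0.06 10.46] q [-0.36  0.66 -0.12  1.81  0.12  0.68  1.12]
```

View pics/above.png

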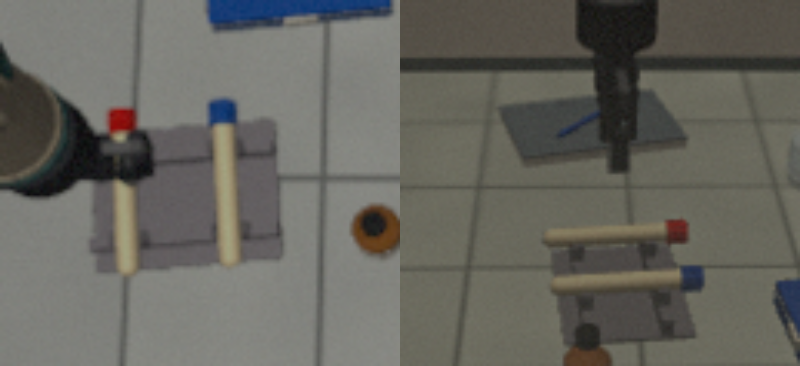

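The open gripper hangs over the red tube (crop 125,155 top; 618,165 side), jaws across it. Descending.

servo_tool:
  deltas:
    - [[0, 0, 0.1, -0.1, 0.1, 2.5, 70], [0, 0, 0.1, -0.1, 0.1, 5, 70], [0, 0, 0.1, -0.1, 0.1, 7, 70], [0, 0, 0.1, -0.1, 0.1, 9, 70], [0, 0, 0.1, -0.1, 0.1, 10, 70], [0, 0, 0.1, -0.1, 0.1, 10.4, 70], [0, 0, 0.1, -0.1, 0.1, 10.4, 70], [0, 0, 0.1, -0.1, 0.1, 10.4, 70]]

```text
time_s: 3.3
ee_pos: [0.5405, 0.2164, 0.027]
orientation: [0.0, 0.674, 0.739, 0.001]
contact_force: [-0.2, -0.1, 0.6]
opening: 0.703
```

```bash
python3 -c "
from h import *
s=cam('side')
save(s,'low.png',(220,100,310,190),6)
delta([.539,.2171,.026],95.36)"
```

```text
t 3.35 pos [0.5405 0.2163 0.0269] F [-0.69  0.28  1.28] M [-0.06  0.08  0.03] open 0.698
yaw now 95.22 z [ 1.e-03  5.e-04 -1.e+00]
rotvec [ 0.06 -0.02 -0.14] shift cm [ 0.09 -0.14  0.09] q [-0.37  0.82 -0.09  1.85  0.14  0.47  1.1 ]
```

View pics/low.png

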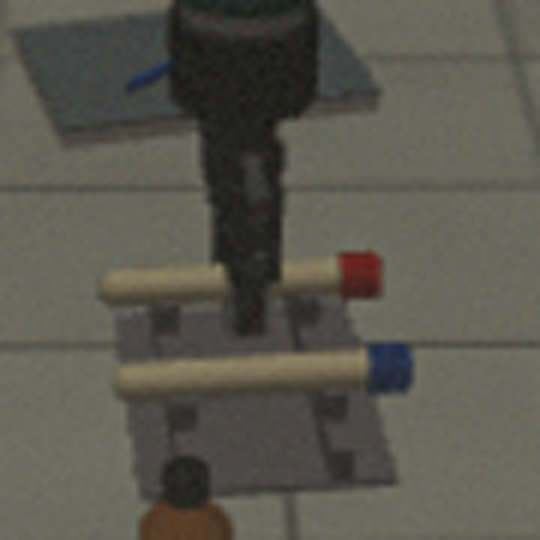

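The fingers straddle the red tube at (248,285), between the ribs. Closing.

servo_tool:
  deltas:
    - [[0, 0, 0, 0, -0.1, 0, 40], [0, 0, 0, 0, -0.1, 0, 20], [0, 0, 0, 0, -0.1, 0, 0], [0, 0, 0, 0, -0.1, 0, 0], [0, 0, 0, 0, -0.1, 0, 0], [0, 0, 0, 0, -0.1, 0, 0], [0, 0, 0, 0, -0.1, 0, 0], [0, 0, 0, 0, -0.1, 0, 0]]
  squeeze: 70

```text
time_s: 4.35
ee_pos: [0.539, 0.2162, 0.0266]
orientation: [-0.0, 0.674, 0.739, 0.0]
contact_force: [-1.7, 0.6, 4.9]
opening: 0.213
```

```bash
python3 -c "
from h import *
delta([.539,.2171,.026],95.36)"
```

```text
t 4.35 pos [0.539  0.2162 0.0266] F [-1.75  0.61  4.93] M [-0.05  0.25 -0.08] open 0.213
yaw now 95.23 z [ 1.e-04  2.e-04 -1.e+00]
rotvec [ 0.01 -0.01 -0.13] shift cm [0.09 0.   0.06] q [-0.37  0.82 -0.09  1.86  0.14  0.47  1.1 ]
```

servo_tool:
  deltas:
    - [[0, 0, 0, 0, 0, -1, 0], [0, 0, 0, 0, 0, -3, 0], [0, 0, 0, 0, 0, -6, 0], [0, 0, 0, 0, 0, -9, 0], [0, 0, 0, 0, 0, -12, 0], [0, 0, 0, 0, 0, -15, 0], [0, 0, 0, 0, 0, -17, 0], [0, 0, 0, 0, 0, -18, 0], [0, 0, 0, 0, 0, -18, 0]]

```text
time_s: 5.48
ee_pos: [0.5392, 0.216, 0.2067]
orientation: [0.0, 0.674, 0.739, 0.0]
contact_force: [-0.0, -0.0, -0.4]
opening: 0.207
```

```bash
python3 -c "
from h import *
s=cam('side');save(s,'lift.png',(200,40,330,190),4)
delta([.5365,-.2838,.205],85.7)"
```

```text
t 5.53 pos [0.5387 0.2158 0.2059] F [-0.32  0.54 -0.69] M [-0.03  0.03  0.03] open 0.21
yaw now 95.23 z [-6.e-04 -3.e-04 -1.e+00]
rotvec [-0.03  0.02  9.53] shift cm [-49.73  -4.78   0.11] q [-0.34  0.56 -0.14  1.74  0.1   0.85  1.14]
```

View pics/lift.png

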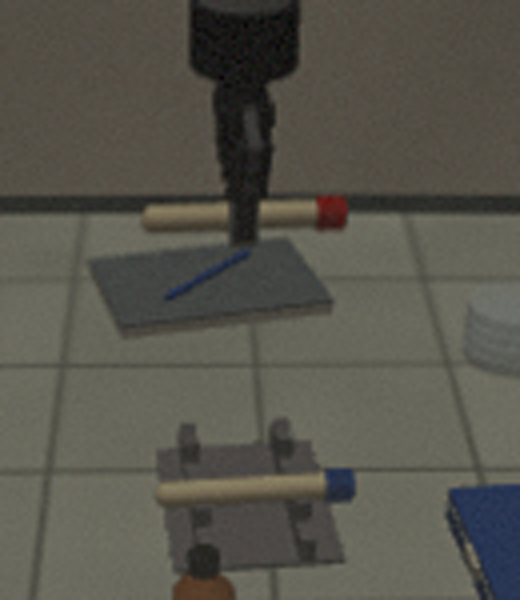

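The tube hangs held mid-length and level at (245,215). Now I move it over to the shaker.

servo_tool:
  deltas:
    - [[0, 0, 0.5, -3, -0.3, 0, 0], [0, 0, 1.5, -8, -0.8, 0, 0], [0, 0, 2.5, -13, -1.3, 0, 0], [0, 0, 3.5, -18, -1.7, 0, 0], [0, 0, 4.5, -23, -2.2, 0, 0], [0, 0, 5.5, -28, -2.7, 0, 0], [0, 0, 6.5, -33, -3.2, 0, 0], [0, 0, 7.5, -38, -3.7, 0, 0], [0, 0, 8.5, -43, -4.1, 0, 0], [0, 0, 9, -47, -4.5, 0, 0], [0, 0, 9.5, -49.7, -4.8, 0, 0], [0, 0, 9.5, -49.7, -4.8, 0, 0]]

```text
time_s: 7.02
ee_pos: [0.5349, -0.286, 0.2048]
orientation: [-0.001, 0.735, 0.679, -0.001]
contact_force: [-0.8, 0.8, -0.4]
opening: 0.205
```

servo_tool:
  deltas:
    - [[0, 0, 0, 0, 0, 1.5, 0], [0, 0, 0, 0, 0, 3, 0], [0, 0, 0, 0, 0, 4, 0], [0, 0, 0, 0, 0, 4.5, 0], [0, 0, 0, 0, 0, 4.5, 0], [0, 0, 0, 0, 0, 4.5, 0]]

```text
time_s: 7.78
ee_pos: [0.5369, -0.2834, 0.1617]
orientation: [0.0, 0.733, 0.68, 0.0]
contact_force: [0.0, 0.0, -0.7]
opening: 0.214
```

```bash
python3 -c "
from h import *
s=cam('side');t=cam('top')
a=cv2.resize(t['frame'][145:250,280:380,::-1],(380,400));b=cv2.resize(s['frame'][170:310,195:328,::-1],(380,400))
cv2.imwrite('pics/ov.png',np.hstack([a,b]))
delta([.5365,-.2838,.115-.019+.019],85.7)
# tube in both views
for n,c in(('top',t),('side',s)):
    hsv=cv2.cvtColor(c['frame'],cv2.COLOR_RGB2HSV).astype(int);H,S,V=hsv[...,0],hsv[...,1],hsv[...,2]
    for nm,m in(('red',((H<5)|(H>172))&(S>120)),('cream',(H>12)&(H<32)&(S>45)&(V>80))):
        k,l,st,ce=cv2.connectedComponentsWithStats(m.astype(np.uint8))
        for i in range(1,k):
            if st[i,4]>12 : print(n,nm,st[i],ce[i].round(1))
"
```

```text
t 7.88 pos [ 0.5368 -0.2834  0.1618] F [ 0.14  0.2  -0.18] M [0.   0.01 0.01] open 0.208
yaw now 85.73 z [ 9.e-04 -4.e-04 -1.e+00]
rotvec [0.05 0.02 0.03] shift cm [-0.04 -0.03  4.68] q [ 0.49  0.65 -0.08  1.71  0.07  0.79  1.87]
top red [322 162   7   8  35] [324.3 165.2]
top cream [335 104  23   7  72] [346.8 107.2]
top cream [ 336  127   58  103 3610] [366.3 176.4]
top cream [333 131  13  33  42] [340.  146.9]
top cream [302 167  20  11 104] [313.4 171.7]
top cream [324 177   6  11  16] [326.3 181.9]
top cream [174 178   9  42 280] [177.6 198.3]
top cream [321 194   8  25 126] [323.7 205.8]
top cream [215 201  16  16 118] [222.8 209.2]
top cream [  253   224   141   160 12064] [337.9 315.7]
top cream [299 252  15   6  33] [305.8 254.6]
top cream [305 260   6   5  20] [307.1 261.8]
top cream [269 279  34  76 186] [288.5 319.8]
top cream [366 307  29  77 748] [384.  349.5]
top cream [381 313  24  71 562] [395.6 351.2]
top cream [ 183  351   69   33 1345] [210.5 362.1]
side red [296 217  12  13 121] [301.7 222.3]
side cream [91  0 18 11 46] [99.4  3.7]
side cream [131   0  10  10  25
[... 6338 characters left out ...]
side cream [274 217  22  10 191] [284.7 221.7]
side cream [432 224   6  10  13] [434. 228.]
side cream [477 225   9   8  18] [480.4 228.3]
side cream [431 234   9   7  17] [435.3 236.8]
side cream [445 234   8   9  14] [448.1 238.6]
side cream [463 234   8  11  23] [467. 239.]
side cream [473 235  11   7  17] [478.1 238.6]
side cream [478 242   7  12  20] [481.8 247.2]
side cream [194 255   6  12  18] [196.2 258.9]
side cream [476 259   9   9  22] [479.9 262.9]
side cream [492 264   7   6  16] [495.2 266. ]
side cream [458 271   6   6  14] [460.7 273.5]
side cream [445 272   6   6  14] [446.8 274.3]
side cream [467 275  10   6  18] [470.8 277.2]
side cream [478 295   8   7  20] [481.2 297.7]
```

View pics/ov.png

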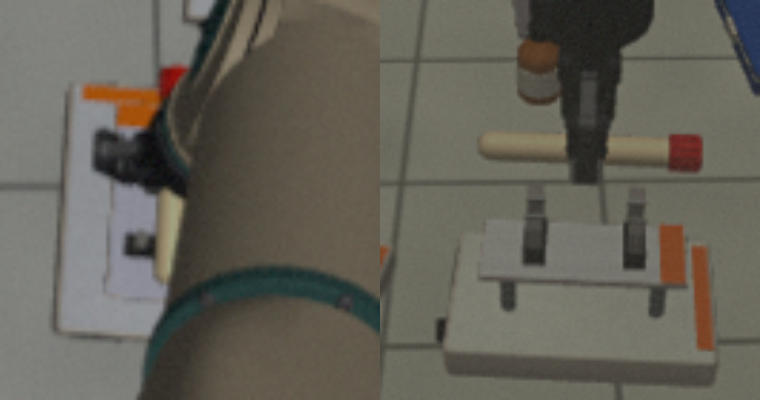

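```bash
python3 - <<'E'
from h import *
s=cam('side');t=cam('top')
print("cap tri",tri(t,(324.5,165.2),s,(301.7,222.3)))
a=np.radians(-4.3);u=np.array([np.cos(a),np.sin(a),0]);m=np.array([.5368,-.2834,.1807])
for c,n in((s,"side"),(t,"top")): print(n,[proj(c,m+u*d).round(1) for d in(.064,.044,-.04,-.075)])
hsv=cv2.cvtColor(s['frame'],cv2.COLOR_RGB2HSV).astype(int)
for x in(235,245,255,280,290):
    col=hsv[205:235,x];k=np.where((col[:,0]>10)&(col[:,0]<34)&(col[:,1]>40)&(col[:,2]>70))[0]+205;print(x,k.min(),k.max())
E
```

```text
cap tri (array([ 0.60474119, -0.28395569,  0.17778887]), np.float64(0.0020901302806861422))
side [array([300.5, 222.6]), array([290.1, 222.2]), array([246.3, 220.5]), array([228.2, 219.8])]
top [array([326.4, 166.9]), array([326. , 174.3]), array([324.4, 206. ]), array([323.7, 219.4])]
235 215 225
245 205 226
255 205 226
280 217 227
290 218 228
```

Side view: the tube is level at (540,150), cap towards the orange stripes, over both clips. Triangulation agrees to within about 2 mm. Lowering to just above the flares.

servo_tool:
  deltas:
    - [[0, 0, 0, -0.05, 0, 1.5, 0], [0, 0, 0, -0.05, 0, 2.5, 0], [0, 0, 0, -0.05, 0, 3.5, 0], [0, 0, 0, -0.05, 0, 4.2, 0], [0, 0, 0, -0.05, 0, 4.2, 0], [0, 0, 0, -0.05, 0, 4.2, 0]]
  squeeze: 90

```text
time_s: 8.72
ee_pos: [0.5367, -0.2839, 0.1195]
orientation: [0.0, 0.733, 0.68, 0.0]
contact_force: [-0.4, 0.0, -0.8]
opening: 0.206
```

```bash
python3 - <<'E'
from h import *
s=cam('side');save(s,'pre.png',(205,195,325,315),5)
t=cam('top');save(t,'pret.png',(280,150,350,240),5)
delta([.5365,-.284,.096],85.7)
E
```

```text
t 8.82 pos [ 0.5368 -0.2839  0.1197] F [-0.22 -0.54 -1.09] M [-0.01  0.    0.  ] open 0.206
yaw now 85.73 z [ 8.e-04 -4.e-04 -1.e+00]
rotvec [0.04 0.02 0.03] shift cm [-0.01 -0.03  2.37] q [ 0.49  0.7  -0.08  1.74  0.08  0.7   1.86]
```

View pics/pre.png

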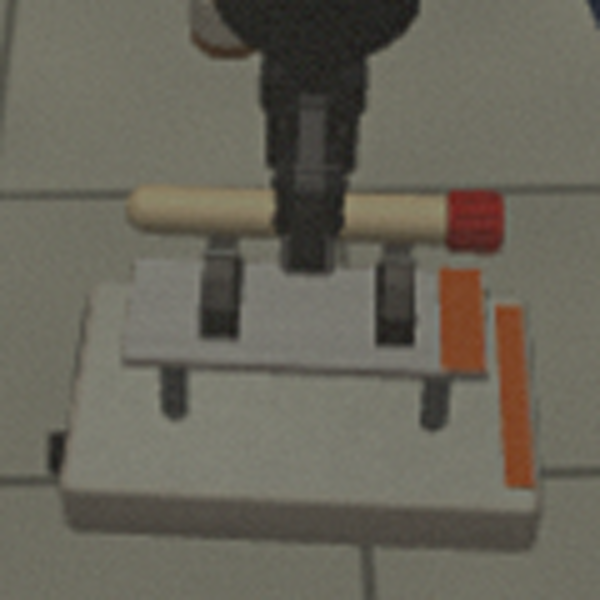

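View pics/pret.png

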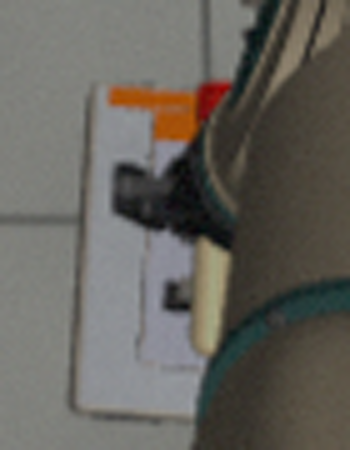

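```bash
python3 - <<'E'
from h import *
t=cam('top');s=cam('side')
f=t['frame'].astype(int)
for y in (204,207,210,213): print(y,f[y,312:326].tolist())
for p in((318.1,212),(318.3,207)): print(onz(t,p,.1385).round(4))
for p in((236,232),(236,242)): pass
E
```

```text
204 [[137, 137, 148], [140, 140, 151], [137, 140, 150], [140, 140, 152], [137, 138, 147], [136, 136, 148], [107, 104, 104], [118, 108, 87], [142, 129, 101], [160, 148, 116], [160, 161, 128], [162, 160, 125], [160, 149, 115], [116, 106, 83]]
207 [[117, 119, 127], [60, 59, 63], [31, 36, 36], [59, 55, 57], [89, 86, 83], [96, 95, 89], [88, 86, 72], [122, 111, 88], [147, 134, 103], [159, 148, 117], [163, 162, 128], [161, 159, 125], [161, 147, 115], [91, 79, 66]]
210 [[97, 98, 105], [43, 45, 48], [43, 38, 39], [48, 45, 46], [45, 46, 45], [50, 49, 47], [88, 80, 65], [127, 115, 89], [150, 136, 106], [162, 154, 121], [160, 162, 129], [163, 156, 123], [137, 126, 99], [76, 68, 53]]
213 [[143, 142, 154], [139, 139, 151], [134, 134, 145], [127, 129, 139], [129, 130, 138], [130, 131, 141], [109, 103, 92], [133, 120, 95], [157, 139, 110], [159, 153, 122], [158, 161, 126], [158, 153, 119], [101, 92, 74], [62, 56, 48]]
[ 0.4864 -0.2709  0.1385]
[ 0.4999 -0.2718  0.1385]
```

The tube's left edge lies 10 mm from the clip's centre line as measured, so it is laterally aligned. Pressing gently.

servo_tool:
  deltas:
    - [[0, 0, 0, 0, 0, 0.2, 0], [0, 0, 0, 0, 0, 0.4, 0], [0, 0, 0, 0, 0, 0.6, 0], [0, 0, 0, 0, 0, 0.75, 0], [0, 0, 0, 0, 0, 0.9, 0], [0, 0, 0, 0, 0, 1.0, 0], [0, 0, 0, 0, 0, 1.0, 0]]

```text
time_s: 9.8
ee_pos: [0.5366, -0.2842, 0.1095]
orientation: [0.0, 0.733, 0.68, -0.0]
contact_force: [0.2, -1.5, 3.3]
opening: 0.206
```

servo_tool:
  deltas:
    - [[0, 0, 0, 0, 0, 0.1, 0], [0, 0, 0, 0, 0, 0.2, 0], [0, 0, 0, 0, 0, 0.3, 0], [0, 0, 0, 0, 0, 0.4, 0], [0, 0, 0, 0, 0, 0.5, 0]]

```text
time_s: 10.42
ee_pos: [0.5367, -0.2841, 0.1047]
orientation: [0.0, 0.733, 0.68, 0.0]
contact_force: [-1.0, -1.2, 7.1]
opening: 0.209
```

servo_tool:
  deltas:
    - [[0, 0, 0, 0, 0, 0.1, 0], [0, 0, 0, 0, 0, 0.2, 0], [0, 0, 0, 0, 0, 0.3, 0], [0, 0, 0, 0, 0, 0.4, 0]]

```text
time_s: 10.92
ee_pos: [0.5368, -0.2841, 0.101]
orientation: [0.0, 0.733, 0.68, 0.0]
contact_force: [-1.2, -1.7, 10.2]
opening: 0.206
```

servo_tool:
  deltas:
    - [[0, 0, 0, 0, 0, 0.1, 0], [0, 0, 0, 0, 0, 0.2, 0], [0, 0, 0, 0, 0, 0.3, 0]]

```text
time_s: 11.3
ee_pos: [0.5369, -0.2841, 0.0983]
orientation: [0.001, 0.733, 0.68, 0.0]
contact_force: [-1.7, -0.3, 11.9]
opening: 0.204
```

```bash
python3 - <<'E'
from h import *
s=cam('side');save(s,'press.png',(205,195,325,315),5)
delta([.5365,-.284,.096],85.7)
E
```

```text
t 11.35 pos [ 0.537  -0.2841  0.0982] F [-2.69 -0.97 11.28] M [-0.22  0.34 -0.02] open 0.206
yaw now 85.72 z [ 1.2e-03 -7.0e-04 -1.0e+00]
rotvec [0.07 0.04 0.02] shift cm [ 0.01 -0.05  0.22] q [ 0.49  0.73 -0.08  1.75  0.08  0.66  1.86]
```

View pics/press.png

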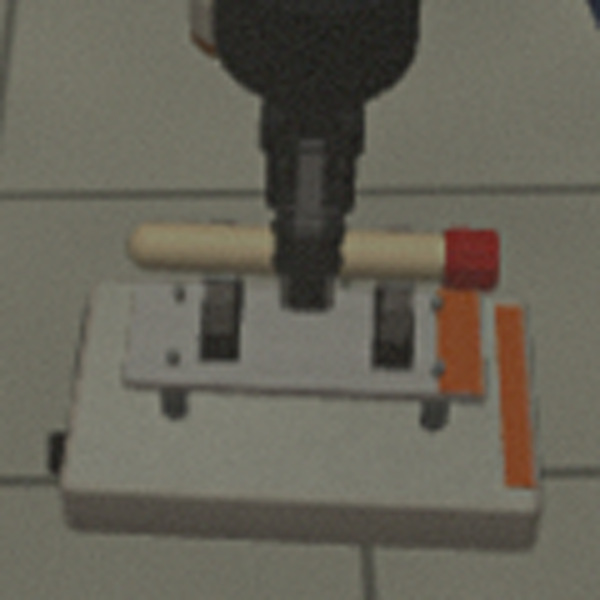

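The bar (300,335) has sunk evenly and level, with the guide posts showing through. The tube still sits in the flares. Continuing.

servo_tool:
  deltas:
    - [[0, 0, 0, 0, 0, 0.1, 0], [0, 0, 0, 0, 0, 0.2, 0]]

```text
time_s: 11.6
ee_pos: [0.5372, -0.2841, 0.0965]
orientation: [0.001, 0.733, 0.68, 0.0]
contact_force: [-1.7, -0.6, 11.6]
opening: 0.205
```

servo_tool:
  deltas:
    - [[0, 0, 0, 0, 0, 0.1, 0], [0, 0, 0, 0, 0, 0.2, 0]]

```text
time_s: 11.85
ee_pos: [0.5373, -0.2842, 0.0947]
orientation: [0.001, 0.733, 0.68, 0.0]
contact_force: [-1.5, -0.8, 13.4]
opening: 0.2
```

servo_tool:
  deltas:
    - [[0, 0, 0, 0, 0, 0.1, 0], [0, 0, 0, 0, 0, 0.2, 0]]

```text
time_s: 12.1
ee_pos: [0.5375, -0.2842, 0.0929]
orientation: [0.001, 0.733, 0.68, 0.0]
contact_force: [-2.2, -1.0, 14.1]
opening: 0.204
```

```bash
python3 - <<'E'
from h import *
s=cam('side');save(s,'press2.png',(205,195,325,315),5)
delta([.5365,-.284,.096],85.7)
E
```

```text
t 12.15 pos [ 0.5375 -0.2842  0.0928] F [-1.43 -0.88 14.16] M [-0.18  0.36 -0.05] open 0.205
yaw now 85.72 z [ 0.0023 -0.0011 -1.    ]
rotvec [0.14 0.05 0.02] shift cm [ 0.01 -0.1  -0.32] q [ 0.49  0.74 -0.08  1.76  0.08  0.64  1.86]
```

View pics/press2.png

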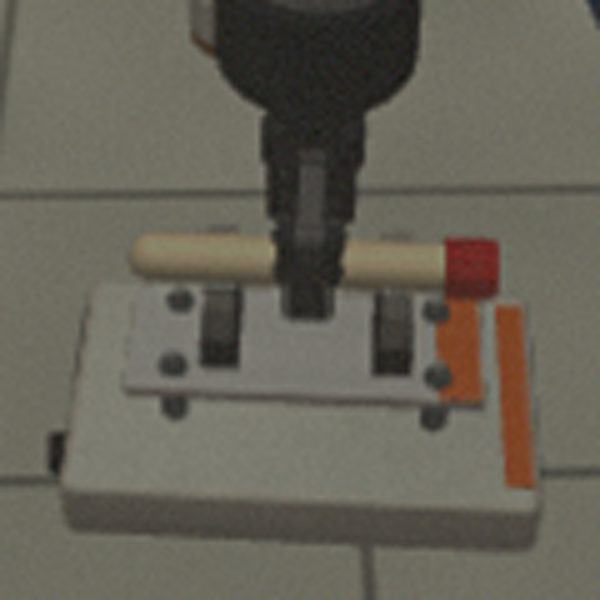

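servo_tool:
  deltas:
    - [[0, 0, 0, 0, 0, 0.1, 0], [0, 0, 0, 0, 0, 0.2, 0]]

```text
time_s: 12.4
ee_pos: [0.5378, -0.2842, 0.091]
orientation: [0.001, 0.733, 0.68, 0.001]
contact_force: [-1.6, -0.7, 14.6]
opening: 0.205
```

servo_tool:
  deltas:
    - [[0, 0, 0, 0, 0, 0.1, 0], [0, 0, 0, 0, 0, 0.15, 0]]

```text
time_s: 12.65
ee_pos: [0.5381, -0.284, 0.0891]
orientation: [0.002, 0.733, 0.68, 0.001]
contact_force: [1.4, -0.7, 5.6]
opening: 0.205
```

```bash
python3 - <<'E'
from h import *
s=cam('side');save(s,'snap.png',(205,195,325,315),5)
delta([.5365,-.284,.096],85.7)
E
```

```text
t 12.7 pos [ 0.538  -0.284   0.0888] F [ 1.5  -1.11  6.68] M [-0.27 -0.07 -0.01] open 0.206
yaw now 85.74 z [ 3.2e-03 -9.0e-04 -1.0e+00]
rotvec [0.19 0.04 0.04] shift cm [-0.01 -0.15 -0.72] q [ 0.49  0.75 -0.07  1.76  0.08  0.64  1.86]
```

View pics/snap.png

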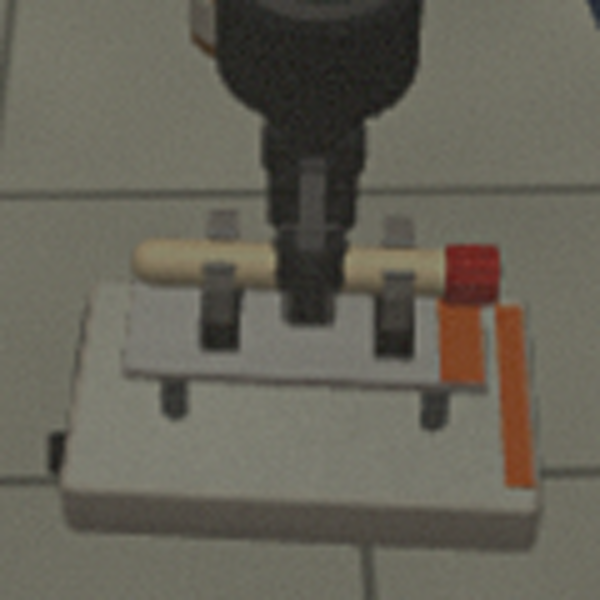

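Both clips now show their fingers in front of and above the tube, at (220,240) and (397,240), and the bar has sprung back. I press a little more to seat it, then ease up to neutral.

servo_tool:
  deltas:
    - [[0, 0, 0, 0, 0, 0.1, 0], [0, 0, 0, 0, 0, 0.2, 0], [0, 0, 0, 0, 0, 0.2, 0]]

```text
time_s: 13.08
ee_pos: [0.538, -0.284, 0.0867]
orientation: [0.001, 0.733, 0.68, 0.001]
contact_force: [1.0, -0.6, 7.4]
opening: 0.2
```

servo_tool:
  deltas:
    - [[0, 0, 0, 0, 0, -0.2, 0], [0, 0, 0, 0, 0, -0.4, 0], [0, 0, 0, 0, 0, -0.6, 0], [0, 0, 0, 0, 0, -0.7, 0], [0, 0, 0, 0, 0, -0.7, 0], [0, 0, 0, 0, 0, -0.7, 0]]

```text
time_s: 13.82
ee_pos: [0.5374, -0.2836, 0.0929]
orientation: [0.001, 0.733, 0.68, 0.001]
contact_force: [4.2, -1.0, 4.1]
opening: 0.202
```

```bash
python3 - <<'E'
from h import *
s=cam('side');save(s,'neutral.png',(205,195,325,315),5)
delta([.5365,-.284,.096],85.7)
E
```

```text
t 13.88 pos [ 0.5373 -0.2836  0.0929] F [ 4.68 -1.53  2.89] M [-0.22 -0.72 -0.02] open 0.204
yaw now 85.74 z [ 0.0014 -0.     -1.    ]
rotvec [ 0.08 -0.01  0.04] shift cm [-0.05 -0.08 -0.31] q [ 0.49  0.74 -0.08  1.76  0.08  0.65  1.86]
```

View pics/neutral.png

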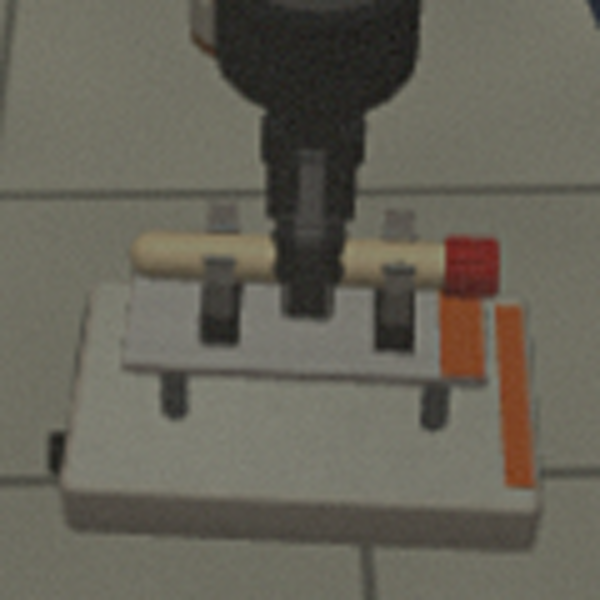

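servo_tool:
  deltas:
    - [[0, 0, 0, 0, 0.03, -0.1, 0], [0, 0, 0, 0, 0.05, -0.2, 0], [0, 0, 0, 0, 0.05, -0.25, 0], [0, 0, 0, 0, 0.05, -0.25, 0]]
  squeeze: 20

```text
time_s: 14.38
ee_pos: [0.5365, -0.2836, 0.0951]
orientation: [-0.0, 0.733, 0.68, -0.0]
contact_force: [2.7, -1.2, 2.1]
opening: 0.204
```

servo_tool:
  deltas:
    - [[0, 0, 0, 0, 0, 0, 25], [0, 0, 0, 0, 0, 0, 35], [0, 0, 0, 0, 0, 0, 45], [0, 0, 0, 0, 0, 0, 55], [0, 0, 0, 0, 0, 0, 60], [0, 0, 0, 0, 0, 0, 60]]

```text
time_s: 15.12
ee_pos: [0.5369, -0.2838, 0.0953]
orientation: [-0.0, 0.733, 0.68, -0.0]
contact_force: [0.1, -0.2, 0.5]
opening: 0.599
```

```bash
python3 - <<'E'
from h import *
s=cam('side');save(s,'rel.png',(205,195,325,315),5)
delta([.5365,-.284,.096],85.7)
E
```

```text
t 15.18 pos [ 0.5369 -0.2838  0.0953] F [-0.26  0.37  1.06] M [-0.03 -0.03 -0.02] open 0.599
yaw now 85.73 z [-1.e-04  0.e+00 -1.e+00]
rotvec [-0.   -0.    0.03] shift cm [-0.02 -0.04 -0.07] q [ 0.49  0.74 -0.08  1.75  0.08  0.65  1.86]
```

View pics/rel.png

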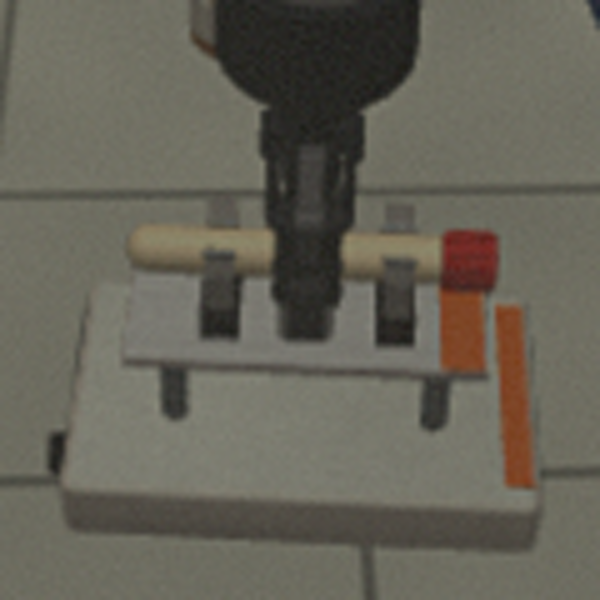

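The gripper is open and free, and the bar is back at its unloaded height (bottom edge at 360–375, as before the press). Withdrawing straight up, then clear of the view.

servo_tool:
  deltas:
    - [[0, 0, 0, 0, 0, -1, 60], [0, 0, 0, 0, 0, -3, 60], [0, 0, 0, 0, 0, -6, 60], [0, 0, 0, 0, 0, -10, 60], [0, 0, 0, 0, 0, -14, 60], [0, 0, 0, 4, 0, -14, 60], [0, 0, 0, 9, 0, -14, 60], [0, 0, 0, 14, 0, -14, 60], [0, 0, 0, 19, 0, -14, 60], [0, 0, 0, 24, 0, -14, 60], [0, 0, 0, 27, 0, -14, 60], [0, 0, 0, 27, 0, -14, 60]]

```text
time_s: 16.68
ee_pos: [0.5573, -0.0111, 0.2361]
orientation: [-0.0, 0.731, 0.682, 0.001]
contact_force: [0.1, -0.9, -0.9]
opening: 0.599
```

```bash
python3 - <<'E'
from h import *
s=cam('side');t=cam('top')
a=cv2.resize(t['frame'][155:250,285:355,::-1],(295,400));b=cv2.resize(s['frame'][215:315,205:325,::-1],(480,400))
cv2.imwrite('pics/fin.png',np.hstack([a,b]));save(t,'fint.png',s=1.5)
a=np.radians(-4.3);u=np.array([np.cos(a),np.sin(a),0]);m=np.array([.5365,-.2838,.115])
for n,c in(('top',t),('side',s)):
    print(n,"pred",[proj(c,m+u*d).round(1) for d in(.064,-.075)])
    hsv=cv2.cvtColor(c['frame'],cv2.COLOR_RGB2HSV).astype(int);H,S,V=hsv[...,0],hsv[...,1],hsv[...,2]
    m2=((H<5)|(H>172))&(S>120);m2[:150]=0
    k,l,st,ce=cv2.connectedComponentsWithStats(m2.astype(np.uint8))
    print([(st[i].tolist(),ce[i].round(1)) for i in range(1,k) if st[i,4]>20])
    if n=='side':
        for x in(235,240,256,262,270,276,290):
            col=hsv[225:262,x];k=np.where((col[:,0]>10)&(col[:,0]<34)&(col[:,1]>45)&(col[:,2]>70))[0]+225
            print(x,k.min() if len(k) else 0,k.max() if len(k) else 0, proj(s,m+u*((x-265)/ (60)*.1))[1].round(1))
delta([.5365,-.284,.096],85.7)
E
```

```text
top pred [array([322.1, 172.6]), array([319.5, 222. ])]
[([318, 168, 9, 8, 55], array([322.2, 171.9]))]
side pred [array([297.7, 246.5]), array([229.4, 243.7])]
[([294, 241, 10, 12, 102], array([298.4, 246.2]))]
235 239 248 244.3
240 240 248 244.4
256 240 249 245.0
262 241 249 245.2
270 241 249 245.5
276 241 250 245.7
290 242 250 246.1
t 16.77 pos [ 0.5571 -0.0154  0.2358] F [-0.73 -0.35 -0.1 ] M [-0.03  0.01  0.03] open 0.604
yaw now 85.72 z [ 5.e-04 -9.e-04 -1.e+00]
rotvec [0.03 0.05 0.02] shift cm [-26.93  -0.06  14.  ] q [ 0.05  0.49 -0.11  1.77  0.07  0.88  1.41]
```

View pics/fin.png

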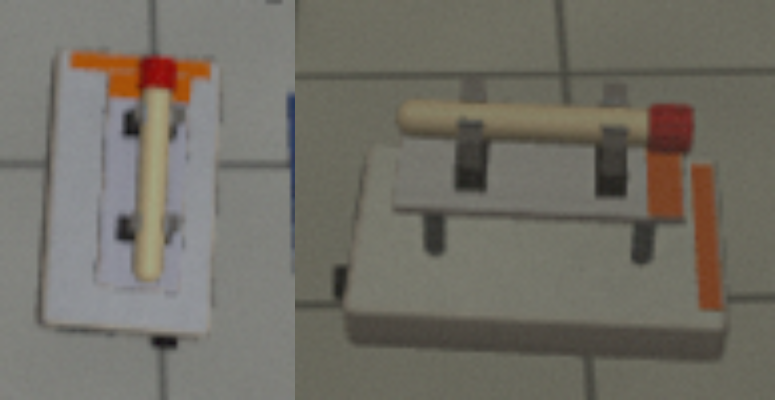

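View pics/fint.png

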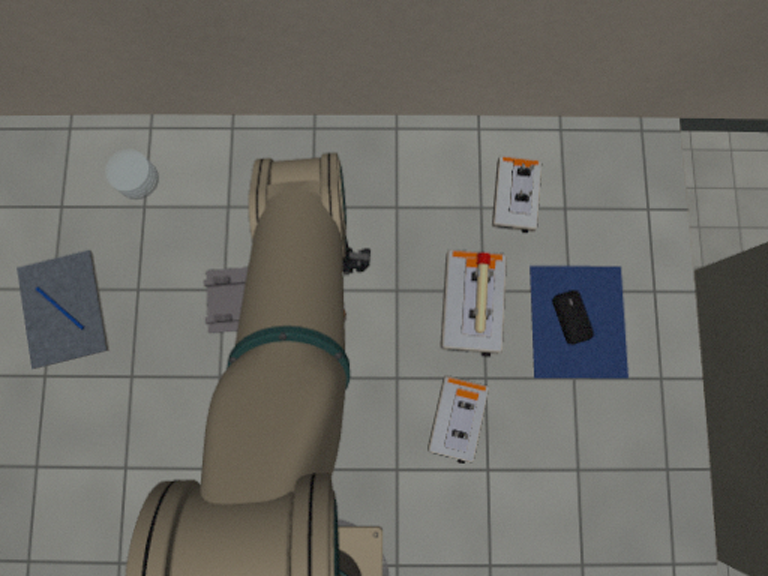

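The tube lies in both clips, level, with the cap on the orange end. It matches the predicted home pose to within about 1 px in both views. The robot is clear, so I am handing in.

```bash
python3 -c "
from workcell import hand_in
print(hand_in())"
```

```text
the job is handed in; nothing more can be done
None
```

The red-capped tube is in both clips of the large white shaker, cap at the orange-striped end, released and lying level. I handed the job in at about 17 s of the 64 s allowed.

- **Pressing:** I took the tube from the cradle at its middle and pressed it down in steps of about 1 mm. The readings rose to about 14.6 N, then both clips snapped and the force fell to about 6 N. I pressed about 2 mm further to seat it, eased up until nearly unloaded, and opened the gripper. By the readings the bar had sunk about 20 mm at the snap, short of its 30 mm stops.
- **Final position:** In both pictures the cap is within about 1 px of where it should be when fully home, and the tube's slope matches level. The bar is back at its unloaded height, and the gripper is about 27 cm away to the side and 24 cm above the bench.
- **Checks that disagreed or were limited:**
  - The arm hid part of the top view while I was placing the tube, so triangulating the cap there was 2–4 mm off the expected position.
  - A sideways pull of about 4–5 N on the gripper showed while easing up, and it went when the gripper opened.
  - In the last top view the arm hid the blue tube, bottle and slide box. I never touched them, but I could not confirm them in that picture. The mouse was visible and unmoved.

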